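# Dock the condiment caddy and draw its cam lock tight

## Task

Slide the steel condiment caddy along its white tray up against the rubber gasket, then turn the red crank of the cam lock clockwise, about half a turn, so that its brass hook catches the caddy's bolt and draws it in snugly tight. Feel for it: stop when the crank is clearly firm, do not overtighten it, and let go. Keep the sugar jar upright in the caddy and leave the other things on the counter where they are.

Things in the scene. Friction and masses are not known exactly. Their poses are not given: they have to be found in the camera images.
- dock: Fixed tray: white base plate 136 x 300 mm, 10 mm thick. Origin on the cam's vertical axis at counter height; its y axis is the docking direction. The plate runs from y = -240 to +60 mm; the caddy slides to +y between two aluminium guides (113 mm apart, 1.5 mm play a side, tops 35 mm above the counter).
- gasket_face (a point): Nominal middle of the face of the two black rubber gasket pads, at dock y = -70 mm, 34 mm above the counter (pads' tops 54 mm). The caddy's front wall meets the pads here; the true face lies up to 2.5 mm either way along y. The rubber is springy, about 25 N per mm.
- caddy: Loose open steel caddy, 110 x 110 x 60 mm, 0.5 to 0.95 kg, standing on the tray's plate. Origin under its centre, z up, y towards the lock; docked, it is about 125 mm from the cam axis, its front wall 55 mm ahead of it. Sliding takes 3 to 7 N; pressed on the gasket with about 5 N more and let go, it stays where the hook can catch its bolt. More than 2 mm short of the gasket the hook may miss.
- caddy_grip (a point): Grip point of the caddy: in the black upright fin over its rear wall, 44 mm wide (caddy x), 14 mm thick (caddy y), free from 25 mm below this point to 20 mm above it. 47 mm behind the caddy's centre, 85 mm above its underside. Pinch it from above across its thickness.
- bolt_pin (a point): Middle of the upright pin (7 mm diameter, 19 mm tall) at the end of the bolt that sticks out of the caddy's front wall, 103.5 mm ahead (+y) of the caddy's origin, on its centre line.
- cam: The lock's turning part: steel disc 38 mm wide, spiral brass hook below it, dark crank arm on top. Origin on the vertical cam axis (the dock's origin). Tightens clockwise seen from above: the crank starts within 0.3 rad of the dock's -x and passes over dock +y, the side away from the caddy, towards dock +x. It stays where it is left; end stop 4.0 rad from -x.
- cam_axis (a point): Point on the cam axis 60 mm above the counter. Turning from the -x position, the hook reaches the pin at 0.5 to 1 rad; it begins to squeeze the gasket anywhere from 1.6 to 3.0 rad, then its pull on the bolt rises by about 60 N per rad. Wanted pull when let go: 15 to 45 N, best about 30 N; more than 45 N at any time is overtightened.
- crank_knob (a point): Middle of the red knob, an upright cylinder 18 mm wide, 40 mm tall, that spins freely on the crank arm: grip it from above and carry it round without turning the gripper. 45 mm from the cam axis, 84.5 mm above the counter, underside at 64.5 mm. Force along the arc: 1 to 2 N while free, plus about 0.2 N per N of pull: 7 N is right, 10 N too much.
- sugar_jar: Loose glass jar with steel lid, 44 mm wide, 58 mm tall, 0.1 kg, standing in the caddy; origin at the centre of its base. Must stay upright in the caddy.
- mug: White mug, 80 mm wide, 90 mm tall; origin at the base. Bystander.
- bowl: White bowl, 130 mm wide, 50 mm tall; origin at the base. Bystander.
- syrup: Amber syrup bottle, 60 mm wide, 170 mm tall; origin at the base. Bystander.
- cocoa_can: Can with red band, 74 mm wide, 100 mm tall; origin at the base. Bystander.
- spoon: Steel spoon lying on the counter. Bystander.
- napkin_box: Black napkin box, 90 x 120 x 100 mm; origin at the base. Bystander.
Things that resemble listed ones, but are neither listed nor needed, are in the scene too. Several things have the shape of the sugar_jar; the one meant has the colours described above.

How it is judged:
By the outcome, as a careful person would: the job done as asked, in the order asked, and still so for the second after the job is handed in, with the robot touching nothing.
It also fails if it takes over 61 s, if anything falls off the work surface, if the arm or the gripper's body presses on something with over 40 N, if the wrist force passes 120 N, or if a joint passes its speed limit or range.

## Robot

A 6-joint arm with a two-finger parallel gripper is mounted at the origin on the work surface. World frame = base frame: x ahead of the robot, y to its left, z up, the work surface at z = 0. Lengths are in m, angles in degrees, forces in N, time in s.
With the tool pointing down it reaches from about 0.25 to 0.725 m from the base axis. Payload 9.7 kg.
Tool frame: the origin (TCP) lies midway between the tips of the shut fingers; the grasp point (between the pads) lies bot.grasp_offset behind it (bot.grasp_offset is the distance from the TCP to the grasp point, in m); x points along the fingers, y is the direction in which the jaws open and shut, and the axes are right-handed (so a half turn about x gives the same grasp; the last joint's range is limited). The gripper opens to 85 mm and grips with 20 to 120 N. Pads are 22 mm wide; open, the fingers measure 114 mm over their backs; the gripper's body (76 mm by 85 mm) begins 54 mm behind the grasp point. The pads swing forward as they close: fully open they stand 13 mm farther back than shut.
Start: joints at [71.849, 4.979, 10.078, 95.1, 0, 90], TCP at [0.171, 0.523, 0.231] pointing down, gripper open.
Joint ranges: [-179.16, 179.16], [-48.56, 103.87], [-65.8, 70.77], [-126.05, 130.52], [-82.76, 87.17], [-180, 180]. Speed limits (degrees/s): [127.2, 127.2, 147.25, 180, 180, 180].

## Interface

Orientations are given as [roll, pitch, yaw] about the fixed x, y, z axes, in that order (R = Rz(yaw) Ry(pitch) Rx(roll)).
In Python, from workcell import status, camera, bot gives the robot as it stands.
- The arm moves only by the shell command python3 -m jog 'ROWS' [OPENING] [FORCE]. ROWS is text: rows parted by semicolons, each of 4 numbers parted by spaces: the shift along the tool's x, y, z in mm, then the turn about the tool's x in degrees. A call has exactly 8 rows; each row is the pose to reach, as a shift and turn from the pose commanded when the call began, along the tool's axes at that moment; what a row does not reach only later rows make up. A row lasts 1/8 s, in which the tool goes at most 62.5 mm and 10.7 degrees, less where a joint would pass 70% of its speed; a pose out of reach is approached as far as the arm can. A call with a gripper value outside its range is refused whole. OPENING is the opening, from 0 (shut) to 1 (fully open), set as the call begins (- or left out, the last holds). The fingers move at their own pace and stop on an object; FORCE is the grip in N (left out, the last holds). Time passes only in rows, so rows that repeat a pose let the fingers close, or fill a call up. It gives the time, the measured TCP pose, the force and the opening at its end, in the units of the state.
- status.get_obs(): the state, without advancing time (a new reading comes with each control period).
- camera(name): name is "scene" or "top" or "wrist"; returns a dict with "color" (480x640x3 uint8, red, green, blue), "vfov" (degrees; the focal length in pixels is half the picture's height over the tangent of half this angle, whatever the lens; pixels are square), "cx", "cy" (the principal point, pixels), "rvec" (rotation vector, rad) and "tvec" (3), from world to camera coordinates, as OpenCV has them. Camera axes: x right, y down, z forward; pixel columns grow to the right and rows downward; lengths in m; the calibration is good to about 2 mm. The wrist camera is an equidistant fisheye: a pixel r from the principal point sees the ray r / f radians off the axis. A picture is of the moment at which its call begins. There is no depth.
- bot.job_done(): hands the job in, once; it reports no verdict.
The state is a dict: "time": time; "q": joint angles; "qd": joint speeds; "joint_efforts": joint torques, N m; "ee_pos": TCP position; "tcp_rot": TCP orientation; "wrist_force": force on the tool from outside, world axes, zero at the start; "torque": the same for the moment, N m; "opening": finger opening in m.
Only numpy, scipy, OpenCV 4.12 (cv2) and the standard library are available. Lean on these libraries where they do the work, as an engineer would, in place of code of your own. Each camera call takes 0.05 s, during which the arm holds its last target. There are 200 camera calls.

## Working session

There is one attempt and no reset: what is moved stays moved. The work goes in short steps, Python scripts to look and compute and a shell command to move; the robot and the scene stay as the last step left them, time stands still between calls to the robot, and variables do not carry over. Pictures are saved under pics/ and viewed, about 8 in all and at most 12, crops included, and the job is handed in when it is done.

```bash
mkdir -p pics; ls; python3 - <<'E'
from workcell import status,camera,bot
import cv2
print(status.get_obs(),bot.grasp_offset)
for n in("scene","top"):
    c=camera(n); cv2.imwrite(f"pics/{n}1.png",c["color"][:,:,::-1]); print({k:v for k,v in c.items() if k!="color"})
E
```

```text
pics
{'time': 0.0, 'q': array([7.18493703e+01, 5.01131655e+00, 1.00325594e+01, 9.51013621e+01,
       3.03498434e-03, 8.99975778e+01]), 'qd': array([-0.03635828,  0.13005086, -0.08159847,  0.07028362,  0.03382395,
        0.0861316 ]), 'joint_efforts': array([-8.07915385e-04, -5.20388818e+01,  4.64803541e+01,  1.65053486e-02,
       -4.34803997e-05,  1.30787822e-05]), 'ee_pos': array([0.17124041, 0.52239564, 0.23056405]), 'tcp_rot': array([ -92.17179435,   89.91982324, -110.32000392]), 'wrist_force': array([-0.07143029, -0.68022092,  0.27203617]), 'torque': array([-0.03314464,  0.01812565, -0.0016212 ]), 'opening': 0.08533145114446238} 0.0187
{'vfov': 57.886501971156974, 'cx': 311.98682917734857, 'cy': 244.0675906695181, 'rvec': array([ 1.8504959 ,  1.92716061, -0.55902199]), 'tvec': array([-0.10370197, -0.44774657,  1.37542301])}
{'vfov': 45.474888762130774, 'cx': 322.068110862365, 'cy': 233.63170224994496, 'rvec': array([ 2.15074858, -2.09965254,  0.19844958]), 'tvec': array([0.11105394, 0.56942527, 1.45288082])}
```

View pics/scene1.png

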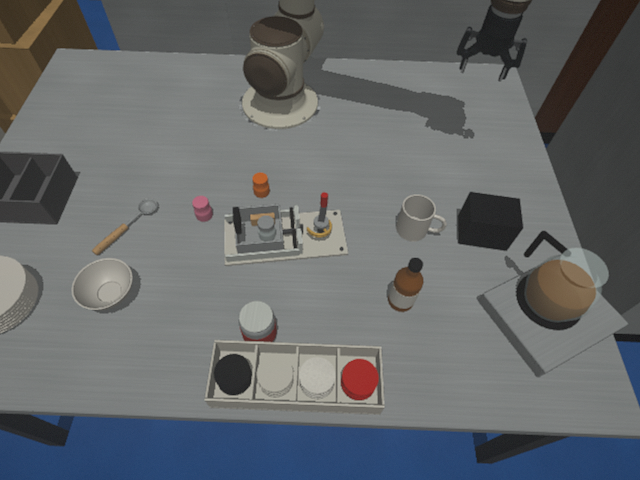

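View pics/top1.png

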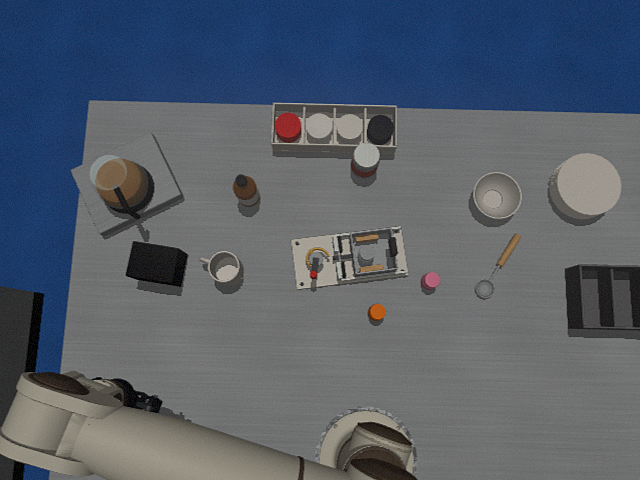

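Both pictures show the dock around top (350,258) and scene (285,235). The lock end points to world +y, and the knob is on the robot's side. The grey-lidded jar in the caddy is at top (366,257), with pink and orange lookalikes outside at (431,281) and (377,312). I'll enlarge both views.

```bash
python3 - <<'E'
import cv2,numpy as np
a=cv2.imread("pics/top1.png")[218:298,282:418]; b=cv2.imread("pics/scene1.png")[180:272,215:355]
a=cv2.resize(a,None,fx=5,fy=5,interpolation=cv2.INTER_CUBIC);cv2.imwrite("pics/tc.png",cv2.convertScaleAbs(a,alpha=1.3))
b=cv2.resize(b,None,fx=5,fy=5,interpolation=cv2.INTER_CUBIC);cv2.imwrite("pics/sc.png",cv2.convertScaleAbs(b,alpha=1.3))
E
```

```text
(no output)
```

View pics/tc.png

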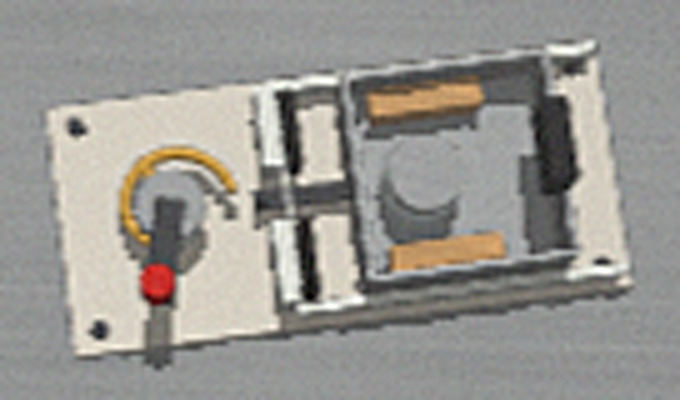

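View pics/sc.png

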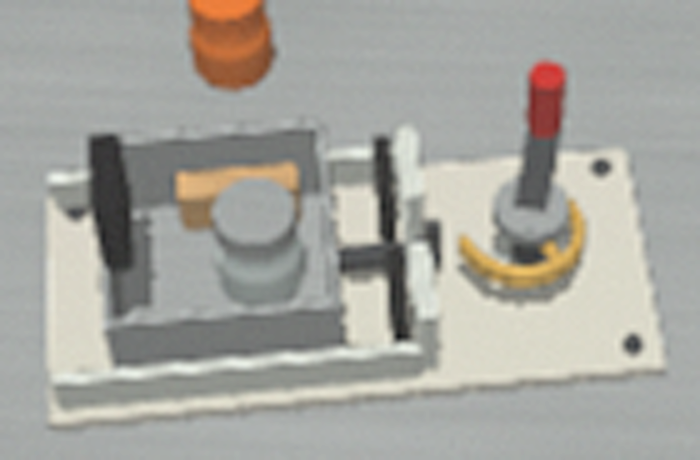

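The top crop (5x, offset 282,218) has plate corners (48,110), (76,355), (597,42), (632,288), knob top (157,278) and fin top about (556,140). The scene crop (offset 215,180) has plate corners (628,150), (663,368), (50,425), knob top (547,72) and fin top about (103,138). The grey, steel-lidded jar inside the caddy is the one listed.

```bash
cat > h.py <<'E'
import numpy as np,cv2
from scipy.optimize import least_squares
from workcell import status,camera,bot
def fl(c): return 240/np.tan(np.radians(c["vfov"]/2))
def proj(c,P):
    P=np.atleast_2d(P)@cv2.Rodrigues(c["rvec"])[0].T+c["tvec"]
    return P[:,:2]/P[:,2:]*fl(c)+[c["cx"],c["cy"]]
def atz(c,uv,z):
    R=cv2.Rodrigues(c["rvec"])[0]; d=R.T@[(uv[0]-c["cx"])/fl(c),(uv[1]-c["cy"])/fl(c),1]; o=-R.T@c["tvec"]
    return (o+d*(z-o[2])/d[2])
def W(p,P):
    x,y,t=p; P=np.atleast_2d(P); c,s=np.cos(t),np.sin(t)
    return np.c_[x+c*P[:,0]-s*P[:,1],y+s*P[:,0]+c*P[:,1],P[:,2]]
E
python3 - <<'E'
from h import *
t,s=camera("top"),camera("scene")
T=np.array([(48,110),(76,355),(597,42),(632,288)])/5+[282,218]
S=np.array([(628,150),(663,368),(50,425)])/5+[215,180]
L=np.array([(.068,.06,.01),(-.068,.06,.01),(.068,-.24,.01),(-.068,-.24,.01)])
f=lambda p:np.r_[(proj(t,W(p,L))-T).ravel(),(proj(s,W(p,L[[1,0,2]]))-S).ravel()]
r=least_squares(f,[.5,.1,0]);p=r.x;print(p[:2],np.degrees(p[2]),r.fun.round(1));np.save("p.npy",p)
def inv(P): 
    c,s_=np.cos(p[2]),np.sin(p[2]);d=P[:2]-p[:2];return np.array([c*d[0]+s_*d[1],-s_*d[0]+c*d[1]])*1000
for n,c,a,z in(("knob t",t,np.array([157,278])/5+[282,218],.1045),("knob s",s,np.array([547,70])/5+[215,180],.1045),("fin t",t,np.array([553,140])/5+[282,218],.115),("fin s",s,np.array([103,137])/5+[215,180],.115)):
    P=atz(c,a,z);print(n,P.round(4),inv(P).round(1))
print("R",bot.grasp_offset)
from scipy.spatial.transform import Rotation as R
print(R.from_euler('xyz',status.get_obs()["tcp_rot"],degrees=True).as_matrix().round(3))
E
```

```text
[0.49995065 0.14047818] 8.357476990729198 [-1.2 -1.3 -1.  -0.2 -1.  -0.9 -0.6 -0.5 -1.4 -1.1 -0.3 -0.8 -1.7 -1.6]
knob t [0.4546 0.144  0.1045] [-44.4  10. ]
knob s [0.4545 0.1479 0.1045] [-43.9  14. ]
fin t [ 0.5277 -0.053   0.115 ] [  -0.7 -195.4]
fin s [ 0.5133 -0.0556  0.115 ] [ -15.3 -196. ]
R 0.0187
[[-0.     0.312  0.95 ]
 [-0.001  0.95  -0.312]
 [-1.    -0.001  0.   ]]
```

```bash
cat >> h.py <<'E'
from scipy.spatial.transform import Rotation as Ro
def to(P,az=None):
    o=status.get_obs();R=Ro.from_euler('xyz',o["tcp_rot"],degrees=True).as_matrix()
    d=R.T@(np.array(P)-o["ee_pos"])*1000
    a=np.degrees(np.arctan2(R[1,1],R[0,1]))
    print("t",round(o["time"],2),"pos",o["ee_pos"].round(4),"tilt",R[:,0].round(4),"F",o["wrist_force"].round(1),"shift",d.round(1),"turn",None if az is None else round(a-az,2),"op",round(o["opening"]*1000,1))
E
python3 -m jog '0 -36 43 -3.3;0 -72 86 -6.6;0 -109 129 -9.9;0 -145 172 -13.2;0 -181 215 -16.5;0 -217 258 -19.8;0 -253 302 -23.1;0 -290 346 -26.5'
python3 -c "
from h import *
p=np.load('p.npy');to(W(p,[0,-.1955,.20])[0],90+np.degrees(p[2]))"
```

```text
time: 1.2
ee_pos: [0.4104, 0.1375, 0.2313]
tcp_rot: [15.5, 90.0, 23.9]
wrist_force: [0.6, 1.6, -0.6]
opening: 0.0859
t 1.2 pos [0.4104 0.1375 0.2313] tilt [ 4.e-04  2.e-04 -1.e+00] F [ 0.6  1.6 -0.6] shift [  31.3 -205.8   88.6] turn 0.11 op 85.9
```

```bash
python3 -m jog '4 -35 15 0;8 -70 30 0;14 -105 45 0;20 -140 60 0;26 -175 75 0;31 -206 89 0;31 -206 89 0;31 -206 89 0'
python3 - <<'E'
from h import *
p=np.load('p.npy');to(W(p,[0,-.1955,.078])[0],90+np.degrees(p[2]))
c=camera("wrist");cv2.imwrite("pics/w1.png",c["color"][:,:,::-1]);print({k:v for k,v in c.items() if k!="color"})
E
```

```text
time: 2.2
ee_pos: [0.5275, -0.0514, 0.2002]
tcp_rot: [149.1, 90.0, 157.4]
wrist_force: [0.4, 0.8, -0.7]
opening: 0.0853
t 2.2 pos [ 0.5275 -0.0514  0.2002] tilt [-6.e-04  2.e-04 -1.e+00] F [ 0.4  0.8 -0.7] shift [122.2  -1.7   0.7] turn -0.03 op 85.3
{'vfov': 65.70646984690485, 'cx': 312.4511797096937, 'cy': 242.20323690043102, 'rvec': array([-1.93218658, -2.23445791, -0.29491334]), 'tvec': array([ 0.12802622, -0.52294036,  0.21389275])}
```

View pics/w1.png

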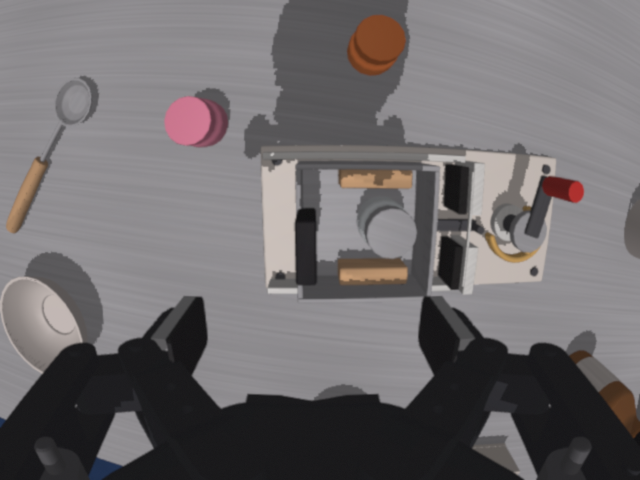

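The wrist view shows the fin at about (306,245) with top edge columns 296–317. The plate corners are (262,147), (555,158), (268,293) and (548,284), the knob top is about (573,191), and the cam disc is about (522,230). I'll refine against these.

```bash
cat >> h.py <<'E'
def fatz(c,uv,z):
    R=cv2.Rodrigues(c["rvec"])[0];v=np.array(uv)-[c["cx"],c["cy"]];r=np.hypot(*v);a=r/fl(c)
    d=R.T@np.r_[np.sin(a)*v/r,np.cos(a)];o=-R.T@c["tvec"];return o+d*(z-o[2])/d[2]
def inv(p,P):
    c,s_=np.cos(p[2]),np.sin(p[2]);d=P[:2]-p[:2];return (np.array([c*d[0]+s_*d[1],-s_*d[0]+c*d[1]])*1000).round(1)
E
python3 - <<'E'
from h import *
p=np.load('p.npy');c=camera("wrist")
for n,uv,z in(("rear-near",(262,147),.01),("front-near",(555,158),.01),("rear-far",(268,293),.01),("front-far",(548,284),.01),("knobtop",(574,191),.1045),("fin top FarL",(296,284),.115),("finNearL",(296,210),.115),("finNearR",(317,210),.115),("finFarR",(316,284),.115)):
    P=fatz(c,uv,z);print(n,P.round(4),inv(p,P))
im=c["color"][130:310,250:410,::-1];cv2.imwrite("pics/w1c.png",cv2.resize(im,None,fx=3.3,fy=3.3,interpolation=cv2.INTER_CUBIC))
E
```

```text
rear-near [ 0.4715 -0.1059  0.01  ] [ -64.  -239.6]
front-near [0.4263 0.1864 0.01  ] [-66.2  56.2]
rear-far [ 0.609  -0.0841  0.01  ] [  75.3 -238.1]
front-far [0.5616 0.2195 0.01  ] [72.5 69.3]
knobtop [0.4568 0.1418 0.1045] [-42.5   7.6]
fin top FarL [ 0.5537 -0.0592  0.115 ] [  24.1 -205.4]
finNearL [ 0.5048 -0.0658  0.115 ] [ -25.2 -204.8]
finNearR [ 0.5029 -0.0528  0.115 ] [ -25.2 -191.7]
finFarR [ 0.5517 -0.0462  0.115 ] [  24.1 -192.2]
```

View pics/w1c.png

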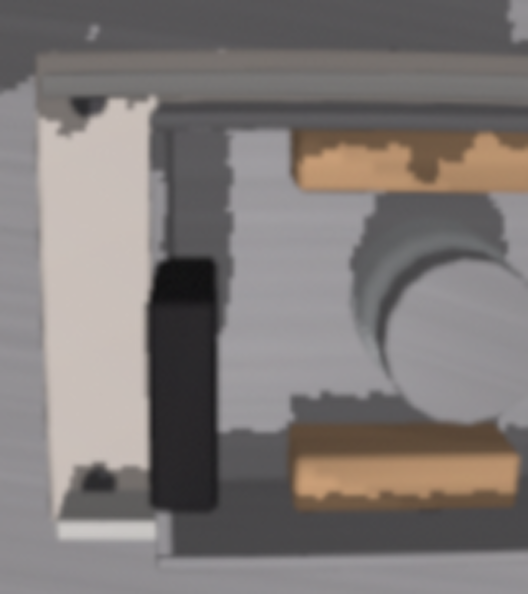

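The crop shows the fin's top face at wrist pixels x 296–316, y 221–284, so it is centred near dock (+3,-198). I'll average this with the top view, descend, and then close.

```bash
python3 -m jog '20 -3 2 0;40 -3 2 0;60 -3 2 0;80 -3 2 0;100 -3 2 0;115 -3 2 0;122 -3 2 0;122 -3 2 0' && python3 -m jog '0 0 0 0;0 0 0 0;0 0 0 0;0 0 0 0;0 0 0 0;0 0 0 0;0 0 0 0;0 0 0 0' 0 40
python3 -c "
from h import *
p=np.load('p.npy');to(W(p,[0,-.172,.078])[0],90+np.degrees(p[2]));print(status.get_obs()['torque'])"
```

```text
time: 3.3
ee_pos: [0.53, -0.0541, 0.0783]
tcp_rot: [158.8, 90.0, 167.2]
wrist_force: [-0.3, 0.5, 0.4]
opening: 0.0857
time: 4.3
ee_pos: [0.5303, -0.0546, 0.0786]
tcp_rot: [-60.1, 90.0, -51.8]
wrist_force: [0.1, -5.3, 4.3]
opening: 0.0136
t 4.3 pos [ 0.5303 -0.0546  0.0786] tilt [ 5.e-04 -7.e-04 -1.e+00] F [ 0.1 -5.3  4.3] shift [ 0.6 25.5 -1.7] turn -0.03 op 13.6
[-0.88252943  0.04989762 -0.02729751]
```

```bash
python3 -m jog '0 2 0 0;0 5 0 0;0 8 0 0;0 11 0 0;0 14 0 0;0 16 0 0;0 18 0 0;0 18 0 0'; python3 -m jog '0 .5 0 0;0 1 0 0;0 1.5 0 0;0 2 0 0;0 2 0 0;0 2 0 0;0 2 0 0;0 2 0 0'
python3 -c "
from h import *
p=np.load('p.npy');to(W(p,[0,-.172,.078])[0],90+np.degrees(p[2]));print(status.get_obs()['torque'])"
```

```text
time: 5.3
ee_pos: [0.5279, -0.0373, 0.0787]
tcp_rot: [-68.1, 89.9, -59.8]
wrist_force: [-0.5, -8.2, 4.4]
opening: 0.0135
time: 6.3
ee_pos: [0.5277, -0.0356, 0.0788]
tcp_rot: [-71.1, 89.9, -62.8]
wrist_force: [1.4, -9.7, 4.4]
opening: 0.0137
t 6.3 pos [ 0.5277 -0.0356  0.0788] tilt [ 0.0011 -0.0022 -1.    ] F [ 1.4 -9.7  4.4] shift [ 0.8  6.2 -1.8] turn -0.05 op 13.7
[-1.71132872 -0.09580343  0.03287816]
```

```bash
python3 -m jog '0 .5 0 0;0 1 0 0;0 1.5 0 0;0 2 0 0;0 2 0 0;0 2 0 0;0 2 0 0;0 2 0 0'; python3 -m jog '0 .5 0 0;0 1 0 0;0 1 0 0;0 1 0 0;0 1 0 0;0 1 0 0;0 1 0 0;0 1 0 0'
python3 -c "
from h import *
p=np.load('p.npy');to(W(p,[0,-.172,.078])[0],90+np.degrees(p[2]));print(status.get_obs()['torque'])"
```

```text
time: 7.3
ee_pos: [0.5274, -0.0336, 0.0788]
tcp_rot: [-72.3, 89.9, -64.0]
wrist_force: [1.1, -10.2, 4.2]
opening: 0.0135
time: 8.3
ee_pos: [0.5272, -0.0326, 0.0788]
tcp_rot: [-72.0, 89.9, -63.7]
wrist_force: [0.8, -9.4, 4.6]
opening: 0.0135
t 8.3 pos [ 0.5272 -0.0326  0.0788] tilt [ 0.0011 -0.0022 -1.    ] F [ 0.8 -9.4  4.6] shift [ 0.8  3.2 -1.8] turn -0.05 op 13.5
[-1.8225444  -0.05646044  0.00655562]
```

```bash
for i in 1; do python3 -m jog '0 .5 0 0;0 1 0 0;0 1 0 0;0 1 0 0;0 1 0 0;0 1 0 0;0 1 0 0;0 1 0 0'; done; python3 -m jog '0 .5 0 0;0 1 0 0;0 1 0 0;0 1 0 0;0 1 0 0;0 1 0 0;0 1 0 0;0 1 0 0'
```

```text
time: 9.3
ee_pos: [0.5271, -0.0319, 0.0789]
tcp_rot: [-73.6, 89.8, -65.3]
wrist_force: [1.0, -10.8, 4.8]
opening: 0.0134
time: 10.3
ee_pos: [0.5272, -0.0315, 0.0791]
tcp_rot: [-73.9, 89.7, -65.7]
wrist_force: [1.8, -14.9, 5.3]
opening: 0.0136
```

```bash
python3 -m jog '0 .5 0 0;0 1 0 0;0 1 0 0;0 1 0 0;0 1 0 0;0 1 0 0;0 1 0 0;0 1 0 0'
```

```text
time: 11.3
ee_pos: [0.5272, -0.0313, 0.0793]
tcp_rot: [-76.5, 89.6, -68.3]
wrist_force: [1.6, -18.0, 5.7]
opening: 0.0135
```

Contact with the gasket is clear: the force rises from about 9.7 to 18 N while the motion stalls. I'll ease the preload slightly, release, and lift.

```bash
python3 -m jog '0 -1 0 0;0 -2 0 0;0 -2 0 0;0 -2 0 0;0 -2 0 0;0 -2 0 0;0 -2 0 0;0 -2 0 0'; python3 -m jog '0 0 0 0;0 0 0 0;0 0 0 0;0 0 0 0;-10 0 0 0;-40 0 0 0;-80 0 0 0;-122 0 0 0' 1
python3 - <<'E'
from h import *
p=np.load('p.npy');to(W(p,[-.0445,.01,.2])[0],90+np.degrees(p[2]))
c=camera("wrist");im=c["color"][130:310,230:600,::-1];cv2.imwrite("pics/w2.png",cv2.resize(im,None,fx=2.1,fy=2.1,interpolation=cv2.INTER_CUBIC))
E
```

```text
time: 12.3
ee_pos: [0.5273, -0.0318, 0.0788]
tcp_rot: [-67.8, 89.8, -59.5]
wrist_force: [2.7, -10.5, 3.7]
opening: 0.0134
time: 13.3
ee_pos: [0.5265, -0.0305, 0.2021]
tcp_rot: [10.9, 90.0, 19.3]
wrist_force: [-0.2, 0.3, -0.5]
opening: 0.0856
t 13.3 pos [ 0.5265 -0.0305  0.2021] tilt [ 2.e-04  1.e-04 -1.e+00] F [-0.2  0.3 -0.5] shift [  2.1 183.  -45.9] turn -0.01 op 85.6
```

View pics/w2.png

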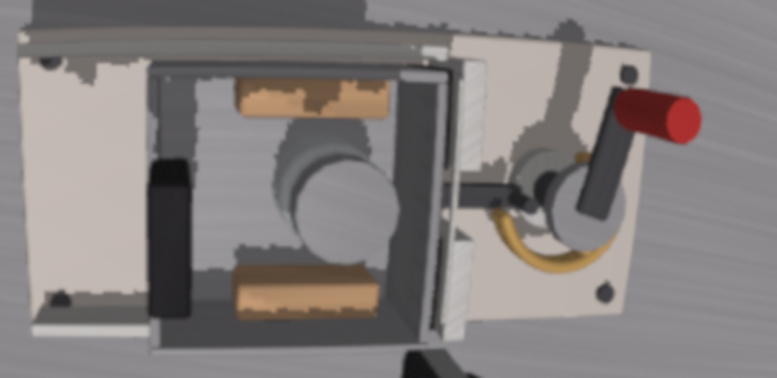

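The caddy is up against the pads with the bolt pin by the hook mouth, and the jar is upright. Next I'll move above the knob and look.

```bash
python3 -m jog '0 40 -10 0;0 80 -20 0;0 120 -30 0;0 155 -40 0;0 180 -46 0;0 180 -46 0;0 180 -46 0;0 180 -46 0'
python3 - <<'E'
from h import *
p=np.load('p.npy');to(W(p,[-.0445,.01,.2])[0],90+np.degrees(p[2]))
c=camera("wrist");np.savez("w3.npz",**c);im=c["color"][60:330,120:480,::-1];cv2.imwrite("pics/w3.png",cv2.resize(im,None,fx=2.2,fy=2.2,interpolation=cv2.INTER_CUBIC))
E
```

```text
time: 14.35
ee_pos: [0.4554, 0.1402, 0.2004]
tcp_rot: [-37.9, 90.0, -29.6]
wrist_force: [0.4, -0.2, 0.2]
opening: 0.0851
t 14.35 pos [0.4554 0.1402 0.2004] tilt [ 2.e-04 -1.e-04 -1.e+00] F [ 0.4 -0.2  0.2] shift [ 0.4  3.8 -0.4] turn -0.07 op 85.1
```

View pics/w3.png

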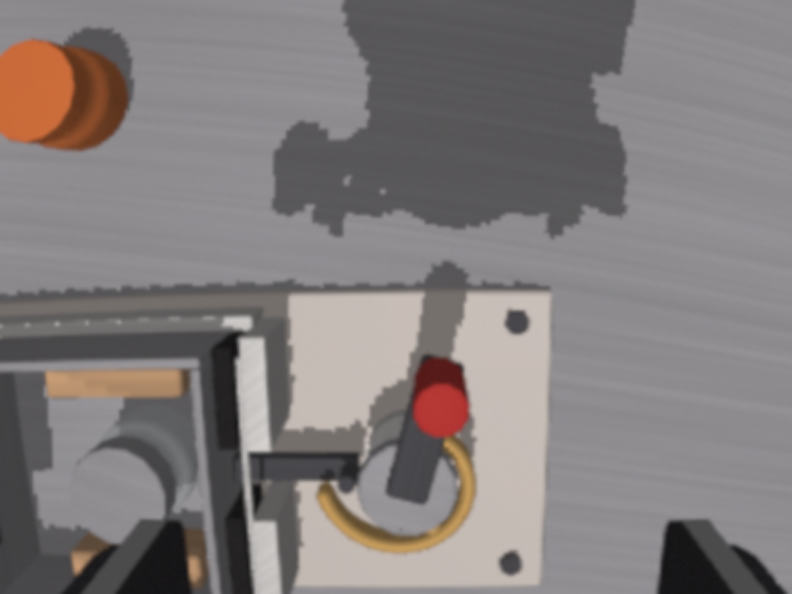

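Knob top is at crop (441,411), front plate corners at (549,289) and (541,585), and the disc centre is about (408,490).

```bash
python3 - <<'E'
from h import *
p=np.load('p.npy');c=np.load("w3.npz")
q=lambda u,v:(120+u/2.2,60+v/2.2)
for n,uv,z in(("knob",(441,411),.1045),("c-near",(549,289),.01),("c-far",(541,585),.01),("disc",(408,490),.057),("disc",(408,490),.05)):
    P=fatz(c,q(*uv),z);print(n,P.round(4),inv(p,P))
E
```

```text
knob [0.4569 0.1447 0.1045] [-41.9  10.5]
c-near [0.4251 0.1869 0.01  ] [-67.3  56.8]
c-far [0.5591 0.2088 0.01  ] [68.4 59. ]
disc [0.5024 0.14   0.057 ] [ 2.3 -0.8]
disc [0.5051 0.1403 0.05  ] [ 5.1 -1. ]
```

```bash
python3 -m jog '15 4 2 0;35 4 2 0;55 4 2 0;75 4 2 0;95 4 2 0;115 4 2 0;127 4 2 0;131 4 2 0' && python3 -m jog '0 0 0 0;0 0 0 0;0 0 0 0;0 0 0 0;0 0 0 0;0 0 0 0;0 0 0 0;0 0 0 0' 0 40
python3 -c "
from h import *
p=np.load('p.npy');to([.4569,.1447,.069],90+np.degrees(p[2]));print(status.get_obs()['torque'])"
```

```text
time: 15.4
ee_pos: [0.456, 0.1449, 0.0683]
tcp_rot: [-170.8, 89.9, -162.5]
wrist_force: [-0.0, -0.2, -0.2]
opening: 0.0853
time: 16.4
ee_pos: [0.4566, 0.1452, 0.0697]
tcp_rot: [21.6, 90.0, 30.0]
wrist_force: [-1.2, -0.2, 4.9]
opening: 0.0169
t 16.4 pos [0.4566 0.1452 0.0697] tilt [ 6.e-04  3.e-04 -1.e+00] F [-1.2 -0.2  4.9] shift [ 0.7 -0.6  0.2] turn -0.0 op 16.9
[0.06461481 0.30088414 0.06302166]
```

```bash
cat > arc.py <<'E'
import sys,numpy as np
a,s,r=map(float,sys.argv[1:4]);n=int(sys.argv[4])
for i in range(n):
    f=a+s*np.arange(1,9)/8; print(round(a,2),[(round(r*(np.sin(x)-np.sin(a)),1),round(r*(np.cos(a)-np.cos(x)),1)) for x in f]); a+=s
E
python3 arc.py .286 .32 45 4
```

```text
0.29 [(np.float64(1.7), np.float64(0.5)), (np.float64(3.4), np.float64(1.2)), (np.float64(5.1), np.float64(1.8)), (np.float64(6.7), np.float64(2.6)), (np.float64(8.3), np.float64(3.4)), (np.float64(9.9), np.float64(4.3)), (np.float64(11.4), np.float64(5.2)), (np.float64(12.9), np.float64(6.2))]
0.61 [(np.float64(1.5), np.float64(1.1)), (np.float64(2.9), np.float64(2.2)), (np.float64(4.2), np.float64(3.3)), (np.float64(5.6), np.float64(4.6)), (np.float64(6.8), np.float64(5.8)), (np.float64(8.1), np.float64(7.2)), (np.float64(9.2), np.float64(8.5)), (np.float64(10.3), np.float64(9.9))]
0.93 [(np.float64(1.1), np.float64(1.5)), (np.float64(2.0), np.float64(3.0)), (np.float64(3.0), np.float64(4.5)), (np.float64(3.8), np.float64(6.1)), (np.float64(4.7), np.float64(7.7)), (np.float64(5.4), np.float64(9.3)), (np.float64(6.1), np.float64(11.0)), (np.float64(6.7), np.float64(12.7))]
1.25 [(np.float64(0.5), np.float64(1.7)), (np.float64(1.0), np.float64(3.5)), (np.float64(1.4), np.float64(5.2)), (np.float64(1.7), np.float64(7.0)), (np.float64(2.0), np.float64(8.8)), (np.float64(2.2), np.float64(10.5)), (np.float64(2.3), np.float64(12.3)), (np.float64(2.4), np.float64(14.1))]
```

```bash
python3 -m jog '0 1.7 .5 0;0 3.4 1.2 0;0 5.1 1.8 0;0 6.7 2.6 0;0 8.3 3.4 0;0 9.9 4.3 0;0 11.4 5.2 0;0 12.9 6.2 0'; cat >> h.py <<'E'
def kn():
    o=status.get_obs();R=Ro.from_euler('xyz',o["tcp_rot"],degrees=True).as_matrix()
    d=(o["ee_pos"][:2]-[.5012,.139]);y=d@R[:2,1];z=d@R[:2,2];f=np.arctan2(y,-z);r=np.hypot(y,z)
    F=np.array([o["wrist_force"]@R[:,1],o["wrist_force"]@R[:,2]])
    print("t",round(o["time"],2),"phi",round(f,3),"r",round(r*1000,1),"F tang",round(F@[np.cos(f),np.sin(f)],2),"rad",round(F@[np.sin(f),-np.cos(f)],2),"torque",o["torque"].round(2))
E
python3 -c "from h import *;kn()"
```

```text
time: 17.4
ee_pos: [0.4603, 0.1588, 0.0697]
tcp_rot: [170.0, 90.0, 178.4]
wrist_force: [-5.1, -1.1, 6.4]
opening: 0.0172
t 17.4 phi 0.597 r 45.4 F tang -3.23 rad 4.11 torque [-0.1   0.94 -0.07]
```

```bash
python3 -m jog '0 1.5 1 0;0 2.9 2 0;0 4.2 3 0;0 5.6 4.2 0;0 6.8 5.4 0;0 8.1 6.7 0;0 9.2 8 0;0 10.4 9.4 0'; 
python3 -c "from h import *;kn()"; python3 -m jog '0 1.1 1.5 0;0 2.0 3 0;0 3 4.5 0;0 3.8 6.1 0;0 4.7 7.7 0;0 5.4 9.3 0;0 6.1 11 0;0 6.7 12.7 0';python3 -c "from h import *;kn()"
```

```text
time: 18.4
ee_pos: [0.4681, 0.1707, 0.0697]
tcp_rot: [126.5, 90.0, 134.9]
wrist_force: [-4.0, 0.9, 7.2]
opening: 0.0169
t 18.4 phi 0.91 r 45.8 F tang -2.1 rad 3.56 torque [ 0.13  0.89 -0.05]
time: 19.4
ee_pos: [0.4796, 0.1797, 0.0697]
tcp_rot: [103.5, 89.9, 111.9]
wrist_force: [-4.7, 4.4, 5.7]
opening: 0.0169
t 19.4 phi 1.231 r 46.1 F tang -2.14 rad 6.09 torque [ 0.8   1.03 -0.  ]
```

```bash
python3 - <<'E'
from h import *
Q=np.array([(.4603,.1588),(.4681,.1707),(.4796,.1797),(.4566,.1452)])
r=least_squares(lambda c:np.hypot(*(Q-c).T)-.045,[.501,.139]);print(r.x,r.fun*1e3)
C=r.x
o=status.get_obs();R=Ro.from_euler('xyz',o["tcp_rot"],degrees=True).as_matrix();d=o["ee_pos"][:2]-C
print(np.arctan2(d@R[:2,1],-d@R[:2,2]),R[:2,1])
E
sed -i 's/\[.5012,.139\]/np.load("C.npy")/' h.py; python3 -c "
import numpy as np;np.save('C.npy',[.5007,.1398])"; sed -i 's/(round(r/(float(round(r/; ' h.py; python3 arc.py 1.23 .2 45 3 | sed 's/np.float64//g'
```

```text
[0.50132486 0.14031201] [-0.00172237  0.02578661 -0.01796353 -0.00882869]
1.2144057036000513 [-0.14588475  0.9892999 ]
1.23 [((0.4), (1.1)), ((0.7), (2.1)), ((1.0), (3.2)), ((1.3), (4.3)), ((1.5), (5.4)), ((1.8), (6.5)), ((2.0), (7.6)), ((2.1), (8.7))]
1.43 [((0.1), (1.1)), ((0.3), (2.2)), ((0.3), (3.4)), ((0.4), (4.5)), ((0.4), (5.6)), ((0.4), (6.7)), ((0.4), (7.9)), ((0.4), (9.0))]
1.63 [((-0.1), (1.1)), ((-0.2), (2.2)), ((-0.3), (3.4)), ((-0.5), (4.5)), ((-0.7), (5.6)), ((-0.9), (6.7)), ((-1.1), (7.8)), ((-1.4), (8.9))]
```

The fit is very good: the centre is (0.5013, 0.1403). My commanded arc runs about 1.3 mm inside it, so I'll correct that.

```bash
python3 -c "
import numpy as np;np.save('C.npy',[.5013,.1403])"
python3 -m jog '0 1 1 0;0 2 2 0;0 2.4 3.2 0;0 2.7 4.3 0;0 2.9 5.4 0;0 3.1 6.5 0;0 3.3 7.6 0;0 3.5 8.7 0'; python3 -c "from h import *;kn()"; python3 -m jog '0 .1 1.1 0;0 .3 2.2 0;0 .3 3.4 0;0 .4 4.5 0;0 .4 5.6 0;0 .4 6.7 0;0 .4 7.9 0;0 .4 8 0';python3 -c "from h import *;kn()"
```

```text
time: 20.4
ee_pos: [0.4882, 0.1835, 0.0697]
tcp_rot: [-32.2, 90.0, -23.8]
wrist_force: [-2.3, -0.6, 6.7]
opening: 0.0171
t 20.4 phi 1.423 r 45.2 F tang -2.36 rad 0.13 torque [-0.25  0.4  -0.05]
time: 21.4
ee_pos: [0.4959, 0.1851, 0.0697]
tcp_rot: [-158.3, 90.0, -150.0]
wrist_force: [-3.0, -1.1, 8.2]
opening: 0.0169
t 21.4 phi 1.595 r 45.1 F tang -3.09 rad -0.78 torque [-0.15  0.66 -0.05]
```

```bash
python3 arc.py 1.6 .15 45 10 | sed 's/np.float64//g' | awk -F'\\), \\(\\(|\\[|\\]' '{print}' | sed -E 's/^([0-9.]+) .*(\(\([-0-9.]+\), \([-0-9.]+\)\)), .*, .*, .*, (\(\([-0-9.]+\), .*)\]/\1 mid \2 end \3/'
python3 -m jog '0 0 1.1 0;0 -.1 2.2 0;0 -.2 3.3 0;0 -.3 4.4 0;0 -.4 5.5 0;0 -.6 6.7 0;0 -.6 6.7 0;0 -.6 6.7 0';python3 -c "from h import *;kn()"
```

```text
1.6 mid ((-0.3), (4.2)) end ((-0.7), (6.7))
1.75 mid ((-0.9), (4.1)) end ((-1.7), (6.5))
1.9 mid ((-1.5), (3.9)) end ((-2.7), (6.2))
2.05 mid ((-2.1), (3.6)) end ((-3.5), (5.7))
2.2 mid ((-2.6), (3.3)) end ((-4.4), (5.1))
2.35 mid ((-3.1), (2.9)) end ((-5.1), (4.4))
2.5 mid ((-3.5), (2.4)) end ((-5.7), (3.6))
2.65 mid ((-3.8), (1.8)) end ((-6.2), (2.7))
2.8 mid ((-4.0), (1.2)) end ((-6.5), (1.8))
2.95 mid ((-4.2), (0.6)) end ((-6.7), (0.8))
time: 22.4
ee_pos: [0.5022, 0.1854, 0.0697]
tcp_rot: [-173.9, 89.9, -165.5]
wrist_force: [-5.6, -1.0, 7.8]
opening: 0.0169
t 22.4 phi 1.736 r 45.1 F tang -5.58 rad -1.13 torque [-0.3   1.15 -0.01]
```

The tangential force is rising, so I'll use small steps now.

```bash
python3 -m jog '0 -.1 .5 0;0 -.2 1 0;0 -.3 1.5 0;0 -.4 2 0;0 -.4 2 0;0 -.4 2 0;0 -.4 2 0;0 -.4 2 0';python3 -c "from h import *;kn();kn()"
```

```text
time: 23.4
ee_pos: [0.5038, 0.1854, 0.0697]
tcp_rot: [176.3, 89.9, -175.3]
wrist_force: [-7.7, -1.7, 9.5]
opening: 0.0171
t 23.4 phi 1.773 r 45.1 F tang -7.56 rad -2.17 torque [-0.23  1.5   0.02]
t 23.4 phi 1.773 r 45.1 F tang -7.56 rad -2.17 torque [-0.23  1.5   0.02]
```

The force is rising faster with angle than the data suggest (about 55 N/rad tangential against 12). Before going on I'll look for a snag.

```bash
python3 - <<'E'
from h import *
kn()
a=camera("wrist")["color"][150:350,130:430,::-1];s=camera("scene")["color"][150:290,200:400,::-1]
a=cv2.resize(a,(450,300),interpolation=cv2.INTER_CUBIC);b=cv2.resize(s,(429,300),interpolation=cv2.INTER_CUBIC)
a=cv2.resize(a,(790,527))[:,:];cv2.imwrite("pics/c4.png",np.vstack([cv2.resize(a,(450,300)),np.pad(b,((0,0),(0,21),(0,0)))]))
kn()
E
```

```text
t 23.4 phi 1.773 r 45.1 F tang -7.56 rad -2.17 torque [-0.23  1.5   0.02]
t 23.5 phi 1.773 r 45.1 F tang -6.98 rad -2.32 torque [-0.16  1.51 -0.02]
```

View pics/c4.png

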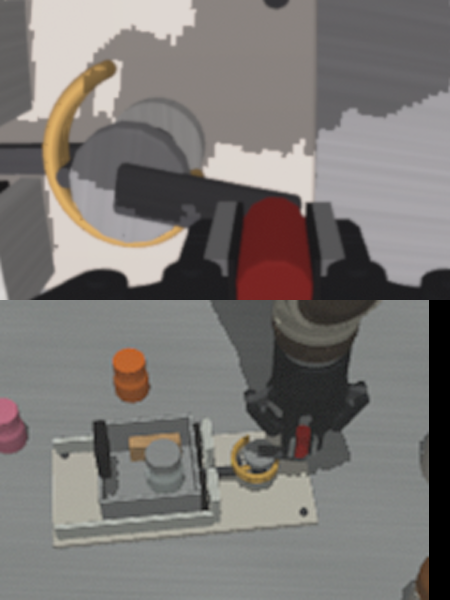

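The hook is around the pin and nothing is snagged. Wrist: pin at (62,178), knob at (272,250). I'll average several readings here to beat the noise.

```bash
cat >> h.py <<'E'
def avg(n=6):
    T=[];C=np.load("C.npy")
    for i in range(n):
        camera("top");o=status.get_obs();R=Ro.from_euler('xyz',o["tcp_rot"],degrees=True).as_matrix();d=o["ee_pos"][:2]-C
        y,z=d@R[:2,1],d@R[:2,2];f=np.arctan2(y,-z);F=[o["wrist_force"]@R[:,1],o["wrist_force"]@R[:,2]]
        T.append([f,np.hypot(y,z)*1e3,F@np.array([np.cos(f),np.sin(f)]),F@np.array([np.sin(f),-np.cos(f)]),o["wrist_force"][2]])
    T=np.array(T);print("t",round(o["time"],2),"phi r Ft Fr Fz",T.mean(0).round(3),"sd",T.std(0).round(2))
E
python3 -c "from h import *;avg()"; python3 -m jog '0 0 .3 0;0 -.1 .6 0;0 -.2 .9 0;0 -.3 1.2 0;0 -.3 1.2 0;0 -.3 1.2 0;0 -.3 1.2 0;0 -.3 1.2 0';python3 -c "from h import *;avg()"
```

```text
t 23.8 phi r Ft Fr Fz [ 1.773 45.117 -7.614 -1.548  9.266] sd [0.   0.01 0.37 0.48 0.27]
time: 24.8
ee_pos: [0.505, 0.1853, 0.0697]
tcp_rot: [173.5, 89.9, -178.1]
wrist_force: [-7.4, -0.8, 8.7]
opening: 0.0167
t 25.1 phi r Ft Fr Fz [ 1.799 45.112 -7.622 -1.73   9.092] sd [0.   0.01 0.68 0.42 0.3 ]
```

```bash
python3 -m jog '0 -.1 .5 0;0 -.2 1.1 0;0 -.4 1.7 0;0 -.5 2.2 0;0 -.5 2.2 0;0 -.5 2.2 0;0 -.5 2.2 0;0 -.5 2.2 0'|head -2;python3 -c "from h import *;avg()"; python3 -m jog '0 -.1 .5 0;0 -.2 1.1 0;0 -.4 1.7 0;0 -.5 2.2 0;0 -.5 2.2 0;0 -.5 2.2 0;0 -.5 2.2 0;0 -.5 2.2 0'|head -2;python3 -c "from h import *;avg()"
```

```text
time: 26.1
ee_pos: [0.507, 0.1851, 0.0697]
t 26.4 phi r Ft Fr Fz [ 1.843 45.138 -9.368 -2.265 10.068] sd [0.   0.01 0.44 0.48 0.43]
time: 27.4
ee_pos: [0.5091, 0.1848, 0.0697]
t 27.7 phi r Ft Fr Fz [  1.889  45.147 -10.19   -3.121  10.803] sd [0.   0.01 0.33 0.46 0.34]
```

The force is already about 10 N at 1.89 rad, which doesn't match the stated stiffness. Finger-to-arm rubbing or preload may be adding to it, since Fz has grown as well. I'll unload, let go, and read the zero.

```bash
python3 -m jog '0 .2 -.5 0;0 .3 -1 0;0 .4 -1.5 0;0 .5 -2 0;0 .5 -2 0;0 .5 -2 0;0 .5 -2 0;0 .5 -2 0'|head -2;python3 -c "from h import *;avg(4)"; python3 -m jog '0 0 0 0;0 0 0 0;0 0 0 0;0 0 0 0;0 0 0 0;0 0 0 0;0 0 0 0;0 0 0 0' 0.6 ;python3 -c "from h import *;avg(6)"
```

```text
time: 28.7
ee_pos: [0.5083, 0.1849, 0.0697]
t 28.9 phi r Ft Fr Fz [ 1.872 45.142 -2.666 -2.437  7.409] sd [0.   0.01 0.27 0.16 0.37]
time: 29.9
ee_pos: [0.5085, 0.1852, 0.0693]
tcp_rot: [18.1, 90.0, 26.4]
wrist_force: [-0.8, 0.3, 0.1]
opening: 0.0515
t 30.2 phi r Ft Fr Fz [ 1.8750e+00  4.5453e+01 -1.8400e-01  2.1100e-01 -5.0000e-03] sd [0.   0.01 0.64 0.5  0.4 ]
```

The zero is fine, so the force was real. I'll regrip 4 mm higher and more gently to rule out rubbing on the crank arm.

```bash
python3 -m jog '-2 0 0 0;-4 0 0 0;-4 0 0 0;-4 0 0 0;-4 0 0 0;-4 0 0 0;-4 0 0 0;-4 0 0 0' |head -2; python3 -m jog '0 0 0 0;0 0 0 0;0 0 0 0;0 0 0 0;0 0 0 0;0 0 0 0;0 0 0 0;0 0 0 0' 0 30 ;python3 -c "from h import *;avg(3)"
python3 -m jog '0 0 .4 0;0 -.1 .8 0;0 -.2 1.2 0;0 -.2 1.2 0;0 -.2 1.2 0;0 -.2 1.2 0;0 -.2 1.2 0;0 -.2 1.2 0'|head -2;python3 -c "from h import *;avg(5)"
```

```text
time: 31.2
ee_pos: [0.5084, 0.1852, 0.0733]
time: 32.2
ee_pos: [0.5085, 0.1851, 0.0733]
tcp_rot: [-82.7, 90.0, -74.4]
wrist_force: [-0.5, -2.7, 2.1]
opening: 0.0173
t 32.35 phi r Ft Fr Fz [ 1.876 45.384 -0.716 -3.017  2.925] sd [0.   0.01 0.32 0.43 0.23]
time: 33.35
ee_pos: [0.5089, 0.1851, 0.0733]
t 33.6 phi r Ft Fr Fz [ 1.884 45.428 -5.304 -4.02   6.248] sd [0.   0.01 0.52 0.49 0.56]
```

```bash
python3 -m jog '0 -.3 .3 0;0 -.7 .6 0;0 -.9 .8 0;0 -.9 .8 0;0 -.9 .8 0;0 -.9 .8 0;0 -.9 .8 0;0 -.9 .8 0'|head -2;python3 -c "from h import *;avg(5)"
```

```text
time: 34.6
ee_pos: [0.5094, 0.1849, 0.0733]
t 34.85 phi r Ft Fr Fz [ 1.896 45.382 -8.426 -1.139  6.837] sd [0.   0.01 0.32 0.59 0.46]
```

```bash
python3 -m jog '0 -.1 .3 0;0 -.2 .6 0;0 -.3 .8 0;0 -.3 .8 0;0 -.3 .8 0;0 -.3 .8 0;0 -.3 .8 0;0 -.3 .8 0'|head -2;python3 -c "from h import *;avg(5)"
```

```text
time: 35.85
ee_pos: [0.5101, 0.1848, 0.0733]
t 36.1 phi r Ft Fr Fz [ 1.913 45.371 -8.599 -1.122  7.301] sd [0.   0.01 0.43 0.48 0.74]
```

The crank now turns at a steady 8.6 N, which is clearly firm. That puts the pull at about 25–35 N, inside the 15–45 N window. I'll stop here, ease off, release, and retreat.

```bash
python3 -m jog '0 .1 -.5 0;0 .3 -1 0;0 .4 -1.6 0;0 .4 -1.6 0;0 .4 -1.6 0;0 .4 -1.6 0;0 .4 -1.6 0;0 .4 -1.6 0'|tail -3; python3 -m jog '0 0 0 0;0 0 0 0;0 0 0 0;0 0 0 0;-10 0 0 0;-40 0 0 0;-80 0 0 0;-125 0 0 0' 0.7
python3 - <<'E'
from h import *
a=camera("wrist")["color"][40:340,100:500,::-1];s=camera("scene")["color"][150:290,200:400,::-1]
cv2.imwrite("pics/c5.png",np.hstack([cv2.resize(a,(480,360),interpolation=cv2.INTER_CUBIC),np.pad(cv2.resize(s,(310,217)),((0,143),(0,0),(0,0)))]))
E
```

```text
tcp_rot: [78.8, 90.0, 87.1]
wrist_force: [-4.3, 4.4, 4.3]
opening: 0.0172
time: 38.1
ee_pos: [0.5095, 0.1843, 0.2]
tcp_rot: [-115.0, 90.0, -106.6]
wrist_force: [0.5, 0.4, -0.1]
opening: 0.0598
```

View pics/c5.png

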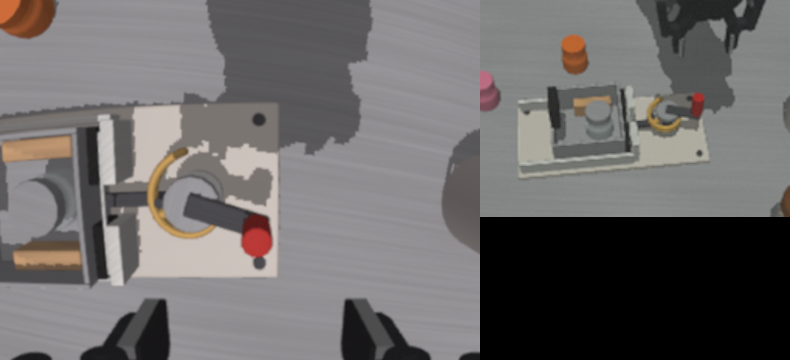

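The crank has stayed where I left it, just past dock +y. The hook is around the pin, the caddy front is on the gasket, the jar is upright and the gripper is clear. Both the force reading and the angle put the pull inside the window, so I'm handing in.

```bash
python3 -c "
from h import *
o=status.get_obs();print(o['time'],o['wrist_force'].round(1));print(bot.job_done())"
```

```text
38.2 [0.4 0.8 0.9]
the job is handed in; nothing more can be done
None
```

I slid the caddy against the gasket, closed the cam lock until the crank was clearly firm, let go, and handed the job in at 38.2 s.

- **Caddy:** the force rose from about 9.7 N while sliding to 18 N at the gasket, so it was pressed about 8 N beyond sliding before I released it.
- **Crank:** I turned it clockwise from 0.29 to about 1.91 rad from dock -x, roughly a quarter turn rather than half. It was already firm there, turning at about 8.6 N along the arc at the end.
- **Last look:** the hook is around the bolt pin, the jar is upright in the caddy and the gripper is clear. The other things show no sign of being touched, but the last picture shows only part of the counter.

**Checks that disagreed:** the final force suggests a pull of about 31–35 N, while the stated 60 N per rad suggests only about 20 N. Both are inside the 15–45 N window. Before I regripped, the force briefly read 10.2 N at 1.89 rad, about the "too much" mark. After I regripped higher and more gently, it was lower at a slightly larger angle. I think the extra came from how I was gripping the knob, but I can't rule out that the pull was briefly close to the limit.

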